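Load the cell into the data logger

ROBOT

A 7-joint arm with a two-finger parallel gripper is mounted at the origin on a cart in front of the work surface, level with it; the furniture and walls round the work are solid. World frame = base frame: x ahead of the robot, y to its left, z up, the work surface at z = 0. Lengths are in m, angles in rad, forces in N, time in s.
With the tool pointing down it reaches from about 0.425 to 1.025 m from the base axis. Payload 9.4 kg.
Tool frame: the origin (TCP) lies at the very end of the fingers, on their centre line; the grasp point (between the pads) lies 19 mm behind it (r.grasp_offset is the distance from the TCP to the grasp point, in m); z points along the fingers, y is the line along which they close (so a half turn about z gives the same grasp; the last joint's range is limited). The gripper opens to 85 mm and grips with 20 to 120 N. Pads are 22 mm wide; open, the fingers measure 114 mm over their backs; the gripper's body (76 mm by 85 mm) begins 54 mm behind the grasp point. The pads swing forward as they close: fully open they stand 13 mm farther back than shut.
Start: joints at [-1.327, 0.599, -0.003, 1.599, 0.002, 0.943, -0.08], TCP at [0.229, 0.688, 0.231] pointing down, gripper open.
Joint ranges: [-2.57, 2.57], [-0.35, 1.97], [-1.29, 1.29], [0.11, 2.56], [-1.05, 4.19], [0.11, 1.86], [-2.63, 2.63]. Speed limits (rad/s): [2.22, 2.22, 3.01, 3.01, 3.14, 3.14, 3.14].

INTERFACE

Orientations are given as a unit quaternion [w, x, y, z].
In Python, from bench import r gives the robot as it stands.
- The arm moves only by the tool apply_moves, never from a script. Its argument "increments" is a list of rows, each a list of 3 entries, a list of its own where there are three numbers: the opening in per cent of the stroke, from 0 (shut) to 100 (fully open), then the shift along the world's x, y, z in cm, then the turn, a rotation vector about the world's x, y, z in rad. A call has 1 to 12 rows; each row is the pose to reach, as a shift and turn from the pose commanded when the call began; what a row does not reach only later rows make up. A row lasts 1/10 s, in which the tool goes at most 50 mm and 8.59 degrees, less where a joint would pass 70% of its speed; a pose out of reach is approached as far as the arm can. A call with a gripper value outside its range is refused whole. The fingers move at their own pace and stop on an object; the grip force is fixed at half the most. Time passes only in rows, so rows that repeat a pose let the fingers close. It gives the time, the measured TCP pose, the force, the opening and the grip force at its end, in the units of the state.
- r.get_obs(): the state, without advancing time (a new reading comes with each control period).
- r.camera(name): name is "scene" or "top"; returns a dict with "img" (384x512x3 uint8, red, green, blue), "camera_matrix" (3x3 intrinsics, pixels), "cam_to_world" (4x4, takes a point from camera to world coordinates). Camera axes: x right, y down, z forward; pixel columns grow to the right and rows downward; lengths in m; the calibration is good to about 2 mm. A picture is of the moment at which its call begins. There is no depth.
- r.job_done(): hands the job in; it is judged then, once.
Trained networks look in a picture, given as the dict that the camera call returned (one of the last four; its "shot" number tells which), for a name from the list of things; names that differ only in an ending like _2 or _b are one class to them, and where a whole thing is asked for, a point or a joint stands for the part that bears it (a point fixed in the world has none). Each returns a list of dicts, best first, with "p" (0 to 1); they miss things now and then, are a little off and sometimes report something else, mostly with a low value. They report only what shows in the picture. A call takes as long as a camera call. They do not tell look-alikes from the thing itself.
- r.silhouettes(label, picture): "region" (384x512 bool, what is visible of it) and "xy" ([column, row] in pixels, amid what is visible of it).
- r.landmark_of(label, picture): "xy" ([column, row] in pixels: a listed point, or the origin of a listed thing).
The state is a dict: "clock": time; "q": joint angles; "qvel": joint speeds; "tau": joint torques, N m; "eef_pos": TCP position; "tcp_rot": TCP orientation; "ft_force": force on the tool from outside, world axes, zero at the start; "moment": the same for the moment, N m; "finger_gap": finger opening in m; "grasp_force": force on a finger pad.
Only numpy, scipy, OpenCV 4.12 (cv2) and the standard library are available. Lean on these libraries where they do the work, as an engineer would, in place of code of your own. Each camera call takes 0.05 s, during which the arm holds its last target. There are 200 camera calls.

TASK

Take the battery cell out of its storage tray and load it into the logger's cell cradle: tip its flat end in first and push it gently against the coil spring, then, with the spring held back, drop the nub end in behind the fixed end wall. Leave the cell fully home, lying level along the cradle on its floor between spring and wall, and do not disturb the vial, the timer or the stapler.

Things in the scene. Friction and masses are not known exactly. Their poses are not given: they have to be found in the camera images.
- cell_center (a point): Middle of the battery cell, on its axis. Dark mono cell: cylinder 34 mm across, 60 mm long over all, about 0.13 kg. Its local y runs along the cylinder: flat end 30 mm from here at +y, nub end (steel nub 10 mm across, 1.5 mm high) 30 mm at -y. Starts lying level in the storage tray, its middle 37 mm above the worktop.
- cell_nub (a point): Centre of the tip of the cell's nub, on the cell's axis, 30 mm from its middle; same axes as cell_center.
- tray: Grey storage tray, fixed, 50 x 92 mm, with a 30 mm wide block 20 mm high on which the cell lies along local y between ribs (32 mm over all, 26 mm high) and end walls 28 mm high. Beside the block its plate is only 5 mm high, so fingers pass freely on both sides of the cell. Origin under its centre.
- logger: Data logger, fixed: grey plate, top 8 mm up, reaching 42 mm to -x, 110 mm to +x, 82 mm either way in y; white box 44 mm high on it from x = 64 mm on. Origin at worktop height under the nominal middle of the black cell cradle. Local y is the cradle's axis: coil spring at the +y end, fixed end wall at the -y end. Contact forces of the cell on it (summed) over 25 N while tipped, 45 N ever, damage it.
- cradle_floor (a point): NOMINAL centre of the cradle floor, 22 mm above the worktop (axes as logger); a seated cell's axis is 17 mm above it, its middle at cradle y = 0. The cradle is clamped in slots, firmly, up to 12 mm off nominal either way along y: this shift is NOT measured; find it by feel or sight. Floor 30 mm wide; ribs 6 mm high, 32 mm over all, centre the cell with 1 mm play; fingers straddle it.
- cradle_spring (a point): NOMINAL centre of the free spring contact's face (true one shifted with the cradle), 24 mm to +y of and 17 mm above cradle_floor. Upright steel disc 16 mm across; yields along +y only, 11.5 mm at most: 2 N at first touch, then 0.6 N per mm; 5.6 N with the cell seated, 8.9 N at its hard stop. Behind it a housing, 24 mm wide, top 48 mm above the worktop, from 21 mm past the free face.
- cradle_wall (a point): NOMINAL middle of the top inner edge of the steel leaf on the fixed end wall (shifted with the cradle): 30 mm to -y of cradle_floor, 20 mm above it. Leaf 14 mm wide, gives 0.7 mm; wall 24 mm wide, to 6 mm behind. Leaf to free spring is 54 mm, for the 60 mm cell. Dip the flat end about 20 degrees: with the cell's middle 41 mm above the floor it clears the wall and meets the spring; hold that 8 to 11 mm in while the nub end goes down past the wall.
- lab_timer: Bystander: flat white bench timer, 64 x 64 x 18 mm, lying loose on the worktop; origin at the centre of its underside. Leave it alone.
- vial: Bystander: small white reagent vial with screw cap, 25 mm in diameter, 48 mm high, standing loose; origin at the centre of its underside. Leave it alone.
- stapler: Bystander: small black stapler, 34 x 117 x 35 mm, loose on the worktop; origin at the centre of its underside. Leave it alone.
Not all that is in view belongs to the job. What is shaped like the part that bears cell_center but yellow is not meant.

How it is judged:
By the outcome, as a careful person would: the job done as asked, in the order asked, and still so for the second after the job is handed in, with the robot touching nothing.
It also fails if it takes over 53 s, if anything falls off the work surface, if the arm or the gripper's body presses on something with over 40 N, if the wrist force passes 120 N, or if a joint passes its speed limit or range.

## Working session

There is one attempt and no reset: what is moved stays moved. The work goes in short steps, Python scripts to look and compute and a tool call to move; the robot and the scene stay as the last step left them, time stands still between calls to the robot, and variables do not carry over. Pictures are saved under pics/ and viewed, at most 10 in all, crops included, and the job is handed in when it is done.

Besides the shell and the picture viewer there is one more tool, called after ">>>" by a JSON object that holds its "op" and its "data", one argument or row to a line. apply_moves: Moves the arm, as the interface text tells. Its arguments: {"type":"object","properties":{"increments":{"type":"array"}},"required":["increments"]}

```bash
mkdir -p pics; cat > h.py <<'E'
from bench import r
import numpy as np, cv2
def ray(c,xy):
    K=np.array(c["camera_matrix"]);T=np.array(c["cam_to_world"])
    d=T[:3,:3]@np.linalg.inv(K)@np.array([xy[0],xy[1],1.]);return T[:3,3],d/np.linalg.norm(d)
def atz(c,xy,z):
    o,d=ray(c,xy);return o+d*(z-o[2])/d[2]
def tri(c1,p1,c2,p2):
    o1,d1=ray(c1,p1);o2,d2=ray(c2,p2)
    A=np.stack([d1,-d2],1);s=np.linalg.lstsq(A,o2-o1,rcond=None)[0]
    a=o1+s[0]*d1;b=o2+s[1]*d2;return (a+b)/2,np.linalg.norm(a-b)
def proj(c,P):
    K=np.array(c["camera_matrix"]);T=np.linalg.inv(np.array(c["cam_to_world"]))
    p=K@(T[:3,:3]@np.array(P)+T[:3,3]);return p[:2]/p[2]
E
python3 - <<'E'
from h import *
np.set_printoptions(precision=4,suppress=True)
C={n:r.camera(n) for n in("scene","top")}
for n,c in C.items():
    cv2.imwrite(f"pics/{n}0.png",c["img"][:,:,::-1]); print(n,c["cam_to_world"][:3,3] if hasattr(c["cam_to_world"],'shape') else c["cam_to_world"], c["camera_matrix"][0][0])
    for l in ["cell_center","cell_nub","tray","logger","cradle_floor","cradle_spring","cradle_wall","lab_timer","vial","stapler"]:
        print(n,l,[(np.round(d["xy"],1).tolist(),round(d["p"],2),np.round(atz(c,d["xy"],{"cell_center":.037,"cell_nub":.037,"cradle_floor":.022,"cradle_spring":.039,"cradle_wall":.042}.get(l,0)),4).tolist()) for d in r.landmark_of(l,c)[:4]])
o=r.get_obs();print({k:o[k] for k in("clock","eef_pos","tcp_rot","ft_force","finger_gap")})
E
```

```text
scene [-0.0427 -0.4263  0.5144] 362.32776877113355
scene cell_center [([205.1, 172.8], 0.66, [0.5581, 0.272, 0.037]), ([222.2, 162.0], 0.57, [0.6397, 0.2856, 0.037])]
scene cell_nub [([217.9, 171.2], 0.81, [0.5892, 0.2521, 0.037]), ([225.3, 164.4], 0.54, [0.6344, 0.2673, 0.037])]
scene tray [([207.6, 177.8], 0.64, [0.5878, 0.2968, 0.0])]
scene logger [([299.1, 233.1], 0.82, [0.5448, -0.0634, 0.0]), ([178.5, 240.1], 0.45, [0.3406, 0.1267, 0.0])]
scene cradle_floor [([301.6, 227.0], 0.83, [0.5426, -0.0699, 0.022])]
scene cradle_spring [([287.3, 214.5], 0.69, [0.5411, -0.029, 0.039]), ([297.0, 233.6], 0.22, [0.4958, -0.0885, 0.039])]
scene cradle_wall [([309.8, 218.9], 0.67, [0.5573, -0.0805, 0.042]), ([297.2, 233.7], 0.64, [0.4924, -0.0912, 0.042])]
scene lab_timer [([175.1, 239.7], 0.79, [0.3364, 0.1337, 0.0])]
scene vial [([268.4, 173.4], 0.65, [0.7308, 0.1798, 0.0])]
scene stapler [([292.7, 311.0], 0.89, [0.3461, -0.1877, 0.0]), ([297.4, 231.9], 0.41, [0.546, -0.0577, 0.0]), ([216.2, 172.0], 0.36, [0.6309, 0.3047, 0.0])]
top [0.3306 0.039  0.9847] 404.29916566836715
top cell_center 
[... 397 characters left out ...]
op cradle_spring [([289.2, 191.4], 0.91, [0.5445, -0.0342, 0.039]), ([350.2, 286.2], 0.46, [0.3339, -0.1862, 0.039])]
top cradle_wall [([309.8, 189.2], 0.92, [0.553, -0.0828, 0.042])]
top lab_timer [([209.5, 269.1], 0.97, [0.3483, 0.1421, 0.0]), ([314.1, 191.1], 0.6, [0.5589, -0.0991, 0.0]), ([352.7, 283.0], 0.24, [0.3419, -0.2012, 0.0])]
top vial [([213.2, 122.7], 0.57, [0.7196, 0.1693, 0.0])]
top stapler [([351.1, 282.5], 0.86, [0.3428, -0.1974, 0.0]), ([299.7, 191.9], 0.22, [0.5541, -0.0634, 0.0])]
{'clock': 1.1, 'eef_pos': array([0.2286, 0.688 , 0.2313]), 'tcp_rot': array([0.    , 0.1597, 0.9872, 0.    ]), 'ft_force': array([-0.1318, -0.235 ,  0.1182]), 'finger_gap': 0.08534854989631159}
```

```bash
python3 - <<'E'
import cv2,numpy as np
t=cv2.imread("pics/top0.png")
cv2.imwrite("pics/t1.png",cv2.resize(t[80:320,110:410],None,fx=2.5,fy=2.5,interpolation=cv2.INTER_CUBIC))
s=cv2.imread("pics/scene0.png")
a=cv2.resize(s[140:210,170:290],None,fx=6.6,fy=4.2*6.6/6.6,interpolation=cv2.INTER_CUBIC)
a=cv2.resize(s[150:200,180:250],(400,286),interpolation=cv2.INTER_CUBIC)
b=cv2.resize(s[190:260,255:353],(400,286),interpolation=cv2.INTER_CUBIC)
c=cv2.resize(t[110:200,130:256],(400,286),interpolation=cv2.INTER_CUBIC)
d=cv2.resize(t[155:225,260:358],(400,286),interpolation=cv2.INTER_CUBIC)
cv2.imwrite("pics/m1.png",np.vstack([np.hstack([a,b]),np.hstack([c,d])]))
E
```

```text
(no output)
```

View pics/t1.png

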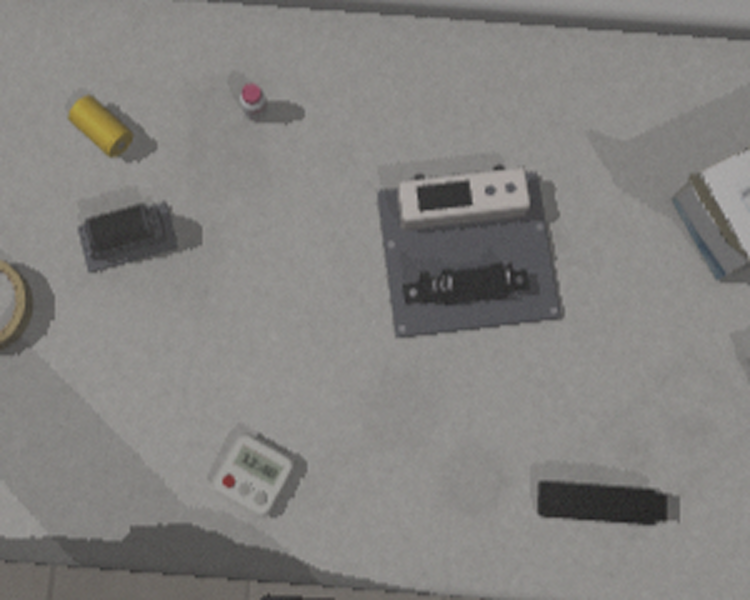

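View pics/m1.png

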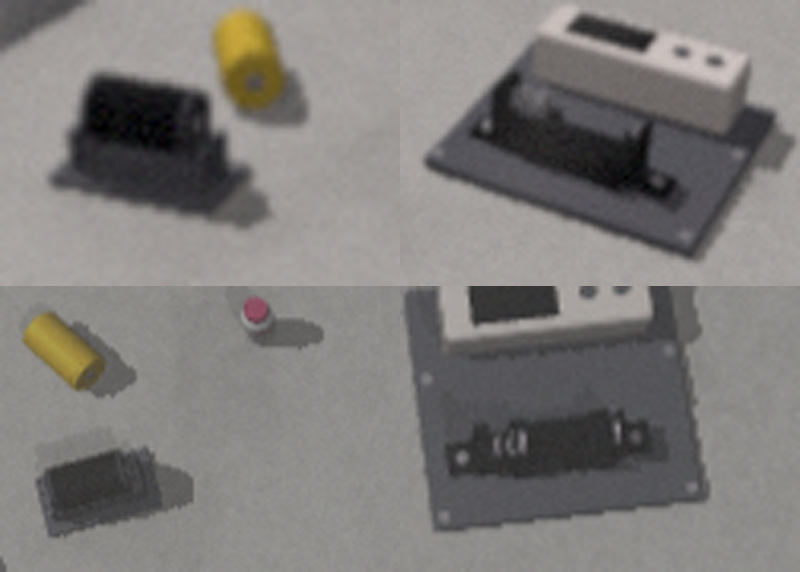

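```bash
cat > fit.py <<'E'
from h import *
from scipy.optimize import minimize
S=4
def box(x0,x1,y0,y1,z0,z1): return np.array([[x,y,z] for x in(x0,x1) for y in(y0,y1) for z in(z0,z1)])
a=np.linspace(0,2*np.pi,24,endpoint=False)
cyl=np.array([[.017*np.cos(t),y,.017*np.sin(t)] for t in a for y in(-.0285,.03)])
def render(c,parts,p):
    m=np.zeros((384*S,512*S),np.uint8);cs,sn=np.cos(p[2]),np.sin(p[2]);z=p[3] if len(p)>3 else 0
    for P in parts:
        W=P@np.array([[cs,sn,0],[-sn,cs,0],[0,0,1]])+[p[0],p[1],z]
        q=np.array([proj(c,w) for w in W]);q=((q+.5)*S-.5)
        cv2.fillConvexPoly(m,cv2.convexHull(q.astype(np.float32)).round().astype(np.int32),1)
    return cv2.resize(m.astype(np.float32),(512,384),interpolation=cv2.INTER_AREA)
def fit(views,parts,p0,d):
    f=lambda p:sum(np.abs(render(c,parts,p)-m).sum()/m.sum() for c,m in views)
    s=np.array([p0]+[np.array(p0)+np.eye(len(p0))[i]*d[i] for i in range(len(p0))])
    for _ in range(2):
        R=minimize(f,s[0],method="Nelder-Mead",options=dict(initial_simplex=s,xatol=1e-5,fatol=1e-4,maxiter=250))
        s=s-s[0]+R.x
        s[1:]=R.x+(s[1:]-R.x)*-.5
    return R.x,R.fun
E
python3 - <<'E'
from fit import *
np.set_printoptions(precision=4,suppress=True)
import pickle
C=[r.camera("scene"),r.camera("top")]
near={"logger":(.55,-.06),"tray":(.57,.285),"cell_center":(.567,.285)}
M={}
for l in near:
    M[l]=[]
    for c in C:
        q=proj(c,[*near[l],.02]);ds=r.silhouettes(l,c)
        d=min(ds,key=lambda d:np.hypot(*(np.array(d["xy"])-q)));print(l,len(ds),d["p"],d["xy"],d["region"].sum())
        M[l].append(d["region"].astype(np.float32))
for n,c in zip("st",C):
    c["cell"]=None
pickle.dump((C,M),open("m.pkl","wb"))
L=[box(-.042,.11,-.082,.082,0,.008),box(.064,.11,-.06,.06,0.008,.044)]
v=lambda l:list(zip(C,M[l]))
print("logger",fit(v("logger"),L[:1],[.55,-.06,.1],[.01,.01,.08]))
for i in (0,1): print(" view",i,fit(v("logger")[i:i+1],L,[.55,-.06,.1],[.01,.01,.08]))
T=[box(-.025,.025,-.046,.046,0,.005),box(-.016,.016,-.046,.046,0,.026),cyl+[0,0,.037]]
U=[np.maximum(x,y) for x,y in zip(M["tray"],M["cell_center"])]
print("tray",fit(list(zip(C,U)),T,[.572,.285,.25],[.01,.01,.1]))
for i in (0,1): print(" view",i,fit([(C[i],U[i])],T,[.572,.285,.25],[.01,.01,.1]))
print("cell",fit(v("cell_center"),[cyl],[.567,.285,.25,.037],[.01,.01,.1,.005]))
o=C[1]["img"].copy()
for m in [M["logger"][1],M["cell_center"][1],U[1]]:
    cs,_=cv2.findContours(m.astype(np.uint8),0,1);cv2.drawContours(o,cs,-1,(255,0,0),1)
o2=C[0]["img"].copy()
for m in [M["logger"][0],M["cell_center"][0],U[0]]:
    cs,_=cv2.findContours(m.astype(np.uint8),0,1);cv2.drawContours(o2,cs,-1,(255,0,0),1)
cv2.imwrite("pics/o1.png",np.vstack([cv2.resize(o[100:250,130:370],(800,300+0)),cv2.resize(o2[140:270,170:378],(800,300))])[:,:,::-1])
E
```

```text
logger 2 0.69 [307.2, 222.7] 3125
logger 1 0.66 [297.3, 180.6] 3910
tray 1 0.75 [208.1, 180.0] 295
tray 2 0.93 [161.1, 178.7] 439
cell_center 2 0.61 [205.3, 171.4] 280
cell_center 2 0.58 [158.9, 171.6] 346
logger (array([ 0.5507, -0.0589,  0.183 ]), np.float64(0.2525474429130554))
 view 0 (array([ 0.5489, -0.0589,  0.1975]), np.float64(0.07236000150442123))
 view 1 (array([ 0.5477, -0.0601,  0.2039]), np.float64(0.07372123003005981))
tray (array([0.5724, 0.2854, 0.3583]), np.float64(0.25961965322494507))
 view 0 (array([0.5742, 0.2887, 0.2251]), np.float64(0.16028760373592377))
 view 1 (array([0.5719, 0.285 , 0.3699]), np.float64(0.06714743375778198))
cell (array([0.5726, 0.2851, 0.2871, 0.0384]), np.float64(0.21888935565948486))
```

View pics/o1.png

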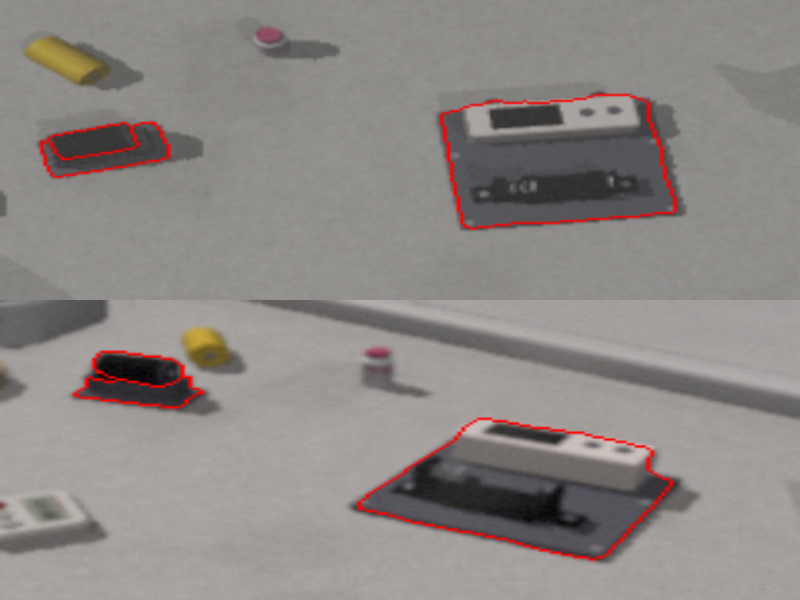

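>>> {"op": "apply_moves", "data": {
  "increments": [
    [70,[3,-3,0],[0,0,-0.13]],
    [70,[6,-6,0],[0,0,-0.26]],
    [70,[9,-9,0],[0,0,-0.39]],
    [70,[12,-12,0],[0,0,-0.52]],
    [70,[15,-14,0],[0,0,-0.65]],
    [70,[18,-16,0],[0,0,-0.78]],
    [70,[20,-18,0],[0,0,-0.91]],
    [70,[22,-20,0],[0,0,-0.91]],
    [70,[22,-20,0],[0,0,-0.91]]
  ]
}}

```text
clock: 2.4
eef_pos: [0.4525, 0.4841, 0.2317]
tcp_rot: [0.001, 0.58, 0.815, 0.0]
ft_force: [0.3, 0.2, -0.1]
finger_gap: 0.0594
grasp_force: 0.0
```

```bash
python3 - <<'E'
from fit import *
import pickle
np.set_printoptions(precision=4,suppress=True)
C,M=pickle.load(open("m.pkl","rb"))
U=[np.maximum(x,y) for x,y in zip(M["tray"],M["cell_center"])]
T=[box(-.025,.025,-.046,.046,0,.005),box(-.016,.016,-.046,.046,0,.026),cyl+[0,0,.037]]
for y0 in(.15,.3,.45): print("tray",[fit(list(zip(C,U))[s],T,[.572,.285,y0],[.006,.006,.1]) for s in (slice(0,2),slice(1,2))])
for i in(0,1): print("cell",i,fit([(C[i],M["cell_center"][i])],[cyl+[0,0,.037]],[.572,.285,.3],[.006,.006,.1]))
# logger axis profile: project line along cradle, sample brightness
p=np.array([.5483,-.0595,.200]);R=np.array([[np.cos(p[2]),-np.sin(p[2])],[np.sin(p[2]),np.cos(p[2])]])
W=lambda x,y,z:[*(p[:2]+R@[x,y]),z]
ims=[]
for i,c in enumerate(C):
    im=c["img"][:,:,::-1]; q0=proj(c,W(0,0,.03)).round().astype(int)
    x0,y0=q0-[36,22];k=11
    o=cv2.resize(im[y0:y0+44,x0:x0+72],None,fx=k,fy=k-4+0 if 0 else k,interpolation=cv2.INTER_CUBIC)
    o=cv2.convertScaleAbs(o[90:380],alpha=1.6)
    def L(a,b,col): 
        f=lambda P:tuple((((proj(c,W(*P))+.5-[x0,y0])*k)-[0,90]).round().astype(int).tolist())
        cv2.line(o,f(a),f(b),col,1)
    L((-.007,-.03,.042),(.007,-.03,.042),(0,0,255));L((-.012,-.03,.022),(.012,-.03,.022),(0,255,255))
    L((-.008,.024,.039),(.008,.024,.039),(0,255,0));L((0,.024,.031),(0,.024,.047),(0,255,0))
    L((-.012,.045,.048),(.012,.045,.048),(255,0,255));L((0,-.05,.022),(0,.05,.022),(255,255,0))
    ims.append(o)
cv2.imwrite("pics/c1.png",np.vstack(ims));print(ims[0].shape)
print(r.get_obs()["eef_pos"],r.get_obs()["tcp_rot"])
E
```

```text
tray [(array([0.5726, 0.2856, 0.3888]), np.float64(0.2627212405204773)), (array([0.5719, 0.285 , 0.3682]), np.float64(0.0667467936873436))]
tray [(array([0.5723, 0.2855, 0.3606]), np.float64(0.25632303953170776)), (array([0.5718, 0.2855, 0.3677]), np.float64(0.06706731021404266))]
tray [(array([0.5724, 0.2855, 0.36  ]), np.float64(0.2564832866191864)), (array([0.5721, 0.285 , 0.3631]), np.float64(0.06738781929016113))]
cell 0 (array([0.5745, 0.2879, 0.178 ]), np.float64(0.08392857015132904))
cell 1 (array([0.5731, 0.2855, 0.3836]), np.float64(0.08796965330839157))
(290, 792, 3)
[0.4525 0.4841 0.2317] [0.0014 0.5797 0.8148 0.    ]
```

View pics/c1.png

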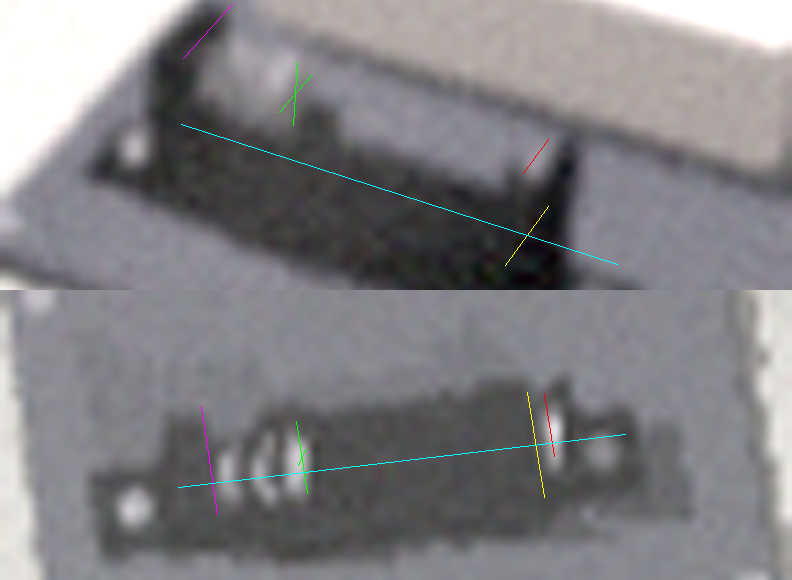

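Candidates: the yellow cylinder at top (153,129) is the decoy. The dark cylinder in the grey tray at top (159,172) / scene (205,171) fits, being dark and lying in the tray, nub to the right. The outlined crop confirms this. The cradle crop shows the leaf near top (314,190) and the spring disc near (287,193), so the cradle sits close to nominal, perhaps 1–2 mm to -y.

>>> {"op": "apply_moves", "data": {
  "increments": [
    [70,[2,-4,0],[0,0,0.035]],
    [70,[4,-8,0],[0,0,0.035]],
    [70,[7,-12,0],[0,0,0.035]],
    [70,[10,-16,-3],[0,0,0.035]],
    [70,[12.4,-20.2,-7],[0,0,0.035]],
    [70,[12.4,-20.2,-11],[0,0,0.035]],
    [70,[12.4,-20.2,-13],[0,0,0.035]],
    [70,[12.4,-20.2,-13],[0,0,0.035]],
    [70,[12.4,-20.2,-13],[0,0,0.035]]
  ]
}}

```text
clock: 3.3
eef_pos: [0.5725, 0.2869, 0.1016]
tcp_rot: [-0.0, 0.563, 0.827, -0.0]
ft_force: [0.5, 0.1, 0.0]
finger_gap: 0.06
grasp_force: 0.0
```

>>> {"op": "apply_moves", "data": {
  "increments": [
    [70,[0,0,-3],[0,0,0]],
    [70,[0,0,-6],[0,0,0]],
    [70,[0,0,-8.4],[0,0,0]],
    [70,[0,0,-8.4],[0,0,0]],
    [70,[0,0,-8.4],[0,0,0]],
    [20,[0,0,-8.4],[0,0,0]],
    [20,[0,0,-8.4],[0,0,0]],
    [20,[0,0,-8.4],[0,0,0]],
    [20,[0,0,-8.4],[0,0,0]],
    [20,[0,0,-8.4],[0,0,0]],
    [20,[0,0,-8.4],[0,0,0]]
  ]
}}

```text
clock: 4.4
eef_pos: [0.5733, 0.2867, 0.0195]
tcp_rot: [0.0, 0.563, 0.827, 0.001]
ft_force: [-1.7, 0.0, 8.9]
finger_gap: 0.0328
grasp_force: 58.6
```

>>> {"op": "apply_moves", "data": {
  "increments": [
    [20,[0,0,2],[0,0,0]],
    [20,[0,0,5],[0,0,0]],
    [20,[0,0,8],[0,0,0]],
    [20,[0,0,11],[0,0,0]],
    [20,[0,0,13],[0,0,0]],
    [20,[0,0,13],[0,0,0]],
    [20,[0,0,13],[0,0,0]]
  ]
}}

```text
clock: 5.1
eef_pos: [0.5726, 0.2862, 0.148]
tcp_rot: [0.0, 0.563, 0.827, 0.001]
ft_force: [1.1, -0.3, -1.8]
finger_gap: 0.0325
grasp_force: 59.7
```

```bash
python3 - <<'E'
from fit import *
np.set_printoptions(precision=4,suppress=True)
o=r.get_obs();e=np.array(o["eef_pos"]);g=e+[0,0,r.grasp_offset];print(e,o["tcp_rot"],o["ft_force"],o["grasp_force"],o["clock"])
ims=[]
for n in("scene","top"):
    c=r.camera(n);q=proj(c,g)
    for l in("cell_center","cell_nub"):
        print(n,l,"exp",q,[(d["xy"],d["p"]) for d in r.landmark_of(l,c)])
    for d in r.silhouettes("cell_center",c): print(d["xy"],d["p"],d["region"].sum())
    x,y=np.clip(q.astype(int),[40,40],[471,343]);ims.append(cv2.resize(c["img"][y-40:y+40,x-40:x+40],(400,400),interpolation=cv2.INTER_CUBIC))
cv2.imwrite("pics/g1.png",np.hstack(ims)[:,:,::-1])
E
```

```text
[0.5726 0.2862 0.148 ] [0.0002 0.5628 0.8266 0.0007] [ 1.1312 -0.3429 -1.8462] 59.700976610183716 5.1
scene cell_center exp [202.5956 126.5719] [([224.4, 158.7], 0.7), ([204.9, 130.0], 0.69)]
scene cell_nub exp [202.5956 126.5719] [([217.5, 165.4], 0.61), ([215.8, 128.0], 0.44)]
[222.7, 161.1] 0.6 177
[206.6, 130.0] 0.59 151
top cell_center exp [143.8838 154.0123] [([144.2, 155.2], 0.62), ([151.1, 128.8], 0.5), ([212.4, 123.9], 0.29)]
top cell_nub exp [143.8838 154.0123] [([155.8, 137.9], 0.49), ([158.6, 148.6], 0.46), ([208.9, 269.0], 0.4)]
[156.9, 153.6] 0.72 159
[154.1, 131.7] 0.5 242
```

View pics/g1.png

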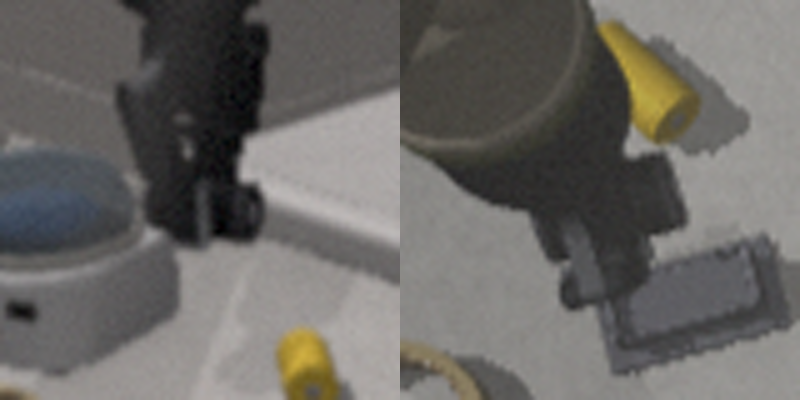

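>>> {"op": "apply_moves", "data": {
  "increments": [
    [20,[-0.2,-3,0],[0,0,0]],
    [20,[-0.5,-7,0],[0,0,-0.05]],
    [20,[-0.8,-11.5,0],[0,0,-0.1]],
    [20,[-1.1,-16,0],[0,0,-0.15]],
    [20,[-1.4,-20.5,0],[0,0,-0.175]],
    [20,[-1.7,-25,0],[0,0,-0.175]],
    [20,[-2,-29,0],[0,0,-0.175]],
    [20,[-2.2,-32,0],[0,0,-0.175]],
    [20,[-2.4,-34,0],[0,0,-0.175]],
    [20,[-2.4,-34.5,0],[0,0,-0.175]],
    [20,[-2.4,-34.5,0],[0,0,-0.175]],
    [20,[-2.4,-34.5,0],[0,0,-0.175]]
  ]
}}

```text
clock: 6.7
eef_pos: [0.5489, -0.0576, 0.1471]
tcp_rot: [-0.0, 0.632, 0.775, 0.0]
ft_force: [-0.6, 0.8, -1.2]
finger_gap: 0.0324
grasp_force: 59.7
```

>>> {"op": "apply_moves", "data": {
  "increments": [
    [20,[0.1,-0.5,-1],[-0.086,-0.017,0]],
    [20,[0.2,-1,-2.5],[-0.172,-0.035,0]],
    [20,[0.25,-1.4,-4],[-0.257,-0.052,0]],
    [20,[0.25,-1.4,-5.5],[-0.343,-0.069,0]],
    [20,[0.25,-1.4,-7.2],[-0.343,-0.069,0]],
    [20,[0.25,-1.4,-7.2],[-0.343,-0.069,0]],
    [20,[0.25,-1.4,-7.2],[-0.343,-0.069,0]]
  ]
}}

```text
clock: 7.4
eef_pos: [0.5512, -0.0721, 0.0753]
tcp_rot: [0.134, 0.623, 0.763, -0.11]
ft_force: [0.2, -0.3, -1.6]
finger_gap: 0.0325
grasp_force: 59.9
```

```bash
python3 - <<'E'
from h import *
from scipy.spatial.transform import Rotation as Ro
np.set_printoptions(precision=4,suppress=True)
o=r.get_obs();e=np.array(o["eef_pos"]);w=np.array(o["tcp_rot"]);R=Ro.from_quat(w[[1,2,3,0]]).as_matrix()
print(e,R,o["ft_force"],o["clock"])
g=e-.0175*R[:,2]
p=np.array([.5483,-.0595]);R2=np.array([[.98,-.199],[.199,.98]]);print("cradle frame mm",(R2.T@(g[:2]-p))*1e3,g[2]*1e3)
W=lambda x,y,z:[*(p+R2@[x,y]),z]
ax=-R[:,0]*np.sign(-R[1,0]); ax=ax if ax[1]>0 else -ax
ims=[]
for n in("scene","top"):
    c=r.camera(n);q0=proj(c,W(0,0,.05)).round().astype(int);k=8
    x0,y0=q0-[50,24]
    im=cv2.resize(c["img"][y0-10:y0+27,x0:x0+100],None,fx=k,fy=k,interpolation=cv2.INTER_CUBIC);im=cv2.convertScaleAbs(im,alpha=1.6)
    f=lambda P:tuple(((proj(c,P)+.5-[x0,y0-10])*k).round().astype(int).tolist())
    cv2.line(im,f(W(-.007,-.03,.042)),f(W(.007,-.03,.042)),(255,0,0),1)
    cv2.line(im,f(W(-.008,.024,.039)),f(W(.008,.024,.039)),(0,255,0),1)
    cv2.line(im,f(W(0,.024,.031)),f(W(0,.024,.047)),(0,255,0),1)
    u=np.cross(ax,R[:,1])
    for s in(-.0285,.03):
        pts=np.array([f(g+ax*s+.017*(np.cos(t)*u+np.sin(t)*R[:,1])) for t in np.linspace(0,6.28,30)]);cv2.polylines(im,[pts.astype(np.int32)],True,(255,255,0),1)
    ims.append(im);print(n,[(d["xy"],d["p"],proj(c,g-ax*.03)) for d in r.landmark_of("cell_nub",c)[:3]])
cv2.imwrite("pics/p1.png",np.vstack(ims)[:,:,::-1])
E
```

```text
[ 0.5512 -0.0721  0.0753] [[-0.1882  0.9798  0.0674]
 [ 0.9205  0.1999 -0.3358]
 [-0.3425 -0.0011 -0.9395]] [ 0.246  -0.2755 -1.6195] 7.4
cradle frame mm [ 0.3794 -6.9282] 91.71367809312451
scene [([320.5, 202.2], 0.73, array([317.0122, 198.84  ])), ([220.6, 165.8], 0.49, array([317.0122, 198.84  ]))]
top [([320.2, 180.0], 0.41, array([318.5183, 182.553 ]))]
```

View pics/p1.png

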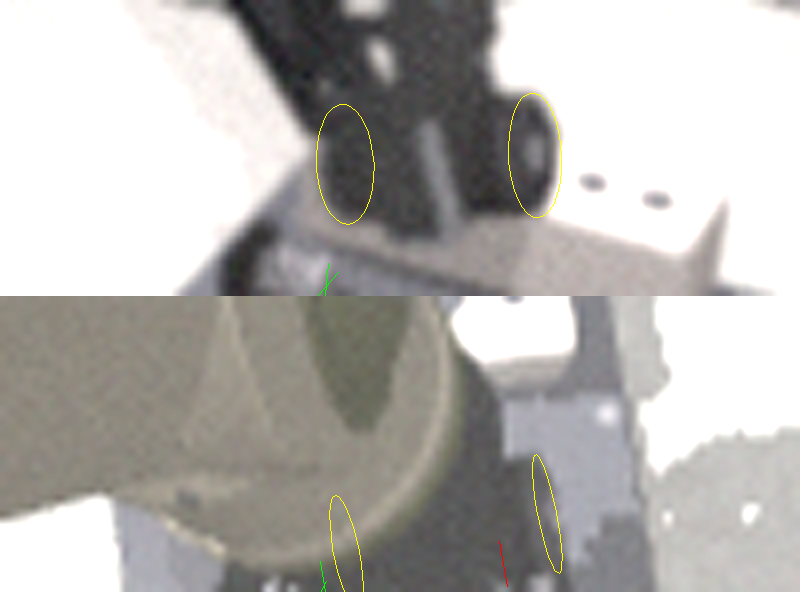

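>>> {"op": "apply_moves", "data": {
  "increments": [
    [20,[0,0,-0.8],[0,0,0]],
    [20,[-0.02,0,-1.6],[0,0,0]],
    [20,[-0.04,0,-2.3],[0,0,0]],
    [20,[-0.04,0,-2.85],[0,0,0]],
    [20,[-0.04,0,-2.85],[0,0,0]],
    [20,[-0.04,0,-2.85],[0,0,0]]
  ]
}}

```text
clock: 8.2
eef_pos: [0.5506, -0.0732, 0.0465]
tcp_rot: [0.134, 0.623, 0.762, -0.111]
ft_force: [-0.5, 0.3, 0.0]
finger_gap: 0.0324
grasp_force: 59.9
```

>>> {"op": "apply_moves", "data": {
  "increments": [
    [20,[-0.02,0.1,0],[0,0,0]],
    [20,[-0.04,0.2,0],[0,0,0]],
    [20,[-0.06,0.3,0],[0,0,0]],
    [20,[-0.06,0.3,0],[0,0,0]],
    [20,[-0.06,0.3,0],[0,0,0]]
  ]
}}

```text
clock: 8.7
eef_pos: [0.5502, -0.0699, 0.0469]
tcp_rot: [0.135, 0.623, 0.762, -0.11]
ft_force: [0.5, 0.2, -1.3]
finger_gap: 0.0324
grasp_force: 59.9
```

```bash
cat > st.py <<'E'
from h import *
from scipy.spatial.transform import Rotation as Ro
np.set_printoptions(precision=2,suppress=True)
o=r.get_obs();e=np.array(o["eef_pos"]);w=np.array(o["tcp_rot"]);R=Ro.from_quat(w[[1,2,3,0]]).as_matrix()
g=e-.0175*R[:,2];R2=np.array([[.98,-.199],[.199,.98]])
a=-R[:,0] if R[1,0]<0 else R[:,0]
f=np.array(o["ft_force"])
print("t",o["clock"],"mid cradle mm",R2.T@(g[:2]-[.5483,-.0595])*1e3,"z-floor",g[2]*1e3-22,"tilt deg",np.degrees(np.arcsin(-a[2])),"yaw",np.arctan2(-a[0],a[1]),"F xyz'",R2.T@f[:2],f[2],"M",np.array(o["moment"]),"gap",o["finger_gap"])
E
python3 st.py
```

```text
t 8.7 mid cradle mm [-0.23 -4.53] z-floor 41.308811919712795 tilt deg 20.047017831503556 yaw 0.20027796858520303 F xyz' [0.53 0.07] -1.317043629326118 M [ 0.47  0.14 -0.02] gap 0.03239987243068447
```

>>> {"op": "apply_moves", "data": {
  "increments": [
    [20,[-0.02,0.1,0],[0,0,0]],
    [20,[-0.04,0.2,0],[0,0,0]],
    [20,[-0.06,0.3,0],[0,0,0]],
    [20,[-0.06,0.3,0],[0,0,0]],
    [20,[-0.06,0.3,0],[0,0,0]],
    [20,[-0.06,0.3,0],[0,0,0]]
  ]
}}

```text
clock: 9.3
eef_pos: [0.5496, -0.0672, 0.0468]
tcp_rot: [0.135, 0.623, 0.762, -0.11]
ft_force: [0.7, -2.0, -1.4]
finger_gap: 0.0323
grasp_force: 59.9
```

```bash
python3 st.py
```

```text
t 9.3 mid cradle mm [-0.3 -1.8] z-floor 41.25342992957447 tilt deg 20.060462970170114 yaw 0.19985404313050983 F xyz' [ 0.24 -2.11] -1.396519874481808 M [-0.01 -0.01  0.04] gap 0.03232988036246627
```

>>> {"op": "apply_moves", "data": {
  "increments": [
    [20,[-0.02,0.1,0],[0,0,0]],
    [20,[-0.04,0.2,0],[0,0,0]],
    [20,[-0.06,0.3,0],[0,0,0]],
    [20,[-0.08,0.4,0],[0,0,0]],
    [20,[-0.08,0.4,0],[0,0,0]],
    [20,[-0.08,0.4,0],[0,0,0]],
    [20,[-0.08,0.4,0],[0,0,0]]
  ]
}}

```text
clock: 10.0
eef_pos: [0.5487, -0.0631, 0.0468]
tcp_rot: [0.135, 0.623, 0.762, -0.11]
ft_force: [0.8, -4.5, -1.8]
finger_gap: 0.0324
grasp_force: 59.9
```

```bash
python3 st.py
```

```text
t 10.0 mid cradle mm [-0.29  2.36] z-floor 41.242341485401695 tilt deg 20.056546764806225 yaw 0.19997151542730296 F xyz' [-0.16 -4.6 ] -1.7893574376734673 M [-0.5  -0.11  0.01] gap 0.03238559045673253
```

>>> {"op": "apply_moves", "data": {
  "increments": [
    [20,[-0.02,0.1,0],[0,0,0]],
    [20,[-0.04,0.2,0],[0,0,0]],
    [20,[-0.06,0.3,0],[0,0,0]],
    [20,[-0.08,0.4,0],[0,0,0]],
    [20,[-0.08,0.4,0],[0,0,0]],
    [20,[-0.08,0.4,0],[0,0,0]]
  ]
}}

```text
clock: 10.6
eef_pos: [0.548, -0.0595, 0.0469]
tcp_rot: [0.135, 0.623, 0.762, -0.111]
ft_force: [1.0, -6.3, -1.1]
finger_gap: 0.0324
grasp_force: 59.8
```

```bash
python3 st.py
```

```text
t 10.6 mid cradle mm [-0.28  6.11] z-floor 41.36409661643372 tilt deg 20.078826884382867 yaw 0.1995113615415702 F xyz' [-0.26 -6.38] -1.1354005457393637 M [-0.92 -0.25  0.01] gap 0.03238709767906043
```

>>> {"op": "apply_moves", "data": {
  "increments": [
    [20,[-0.02,0.09,0],[0,0,0]],
    [20,[-0.02,0.09,-0.1],[0,0,0]],
    [20,[-0.01,0.06,-0.35],[0.043,0.009,0]],
    [20,[-0.01,0.04,-0.68],[0.086,0.017,0]],
    [20,[-0.01,0.06,-1.0],[0.128,0.026,0]],
    [20,[-0.02,0.1,-1.31],[0.171,0.035,0]],
    [20,[-0.02,0.1,-1.31],[0.171,0.035,0]],
    [20,[-0.02,0.1,-1.31],[0.171,0.035,0]]
  ]
}}

```text
clock: 11.4
eef_pos: [0.5486, -0.0597, 0.0344]
tcp_rot: [0.068, 0.632, 0.77, -0.055]
ft_force: [2.2, -7.0, 4.6]
finger_gap: 0.0324
grasp_force: 60.1
```

```bash
python3 st.py
```

```text
t 11.4 mid cradle mm [0.2  2.84] z-floor 29.588161383016043 tilt deg 10.094590492658318 yaw 0.1972670135969434 F xyz' [ 0.72 -7.3 ] 4.586914257857624 M [-1.29 -0.29  0.06] gap 0.03236219337735561
```

```bash
cat > look.py <<'E'
import sys
exec(open("st.py").read())
c=r.camera("scene");p=np.array([.5483,-.0595]);W=lambda x,y,z:[*(p+R2@[x,y]),z]
x0,y0=proj(c,W(0,0,.04)).round().astype(int)-[33,27];k=12
im=cv2.resize(c["img"][y0:y0+50,x0:x0+66],None,fx=k,fy=k,interpolation=cv2.INTER_CUBIC);im=cv2.convertScaleAbs(im,alpha=2)
f=lambda P:tuple(((proj(c,P)+.5-[x0,y0])*k).round().astype(int).tolist())
cv2.line(im,f(W(-.007,-.03,.042)),f(W(.007,-.03,.042)),(255,0,0),1)
u=np.cross(a,R[:,1])
for s in(-.0285,.03):
    cv2.polylines(im,[np.array([f(g+a*s+.017*(np.cos(t)*u+np.sin(t)*R[:,1])) for t in np.linspace(0,6.28,30)],np.int32)],True,(255,255,0),1)
cv2.imwrite(sys.argv[1],im[:,:,::-1])
E
python3 look.py pics/k1.png
```

```text
t 11.4 mid cradle mm [0.2  2.84] z-floor 29.588161383016043 tilt deg 10.094590492658318 yaw 0.1972670135969434 F xyz' [ 0.72 -7.3 ] 4.586914257857624 M [-1.29 -0.29  0.06] gap 0.03236219337735561
```

View pics/k1.png

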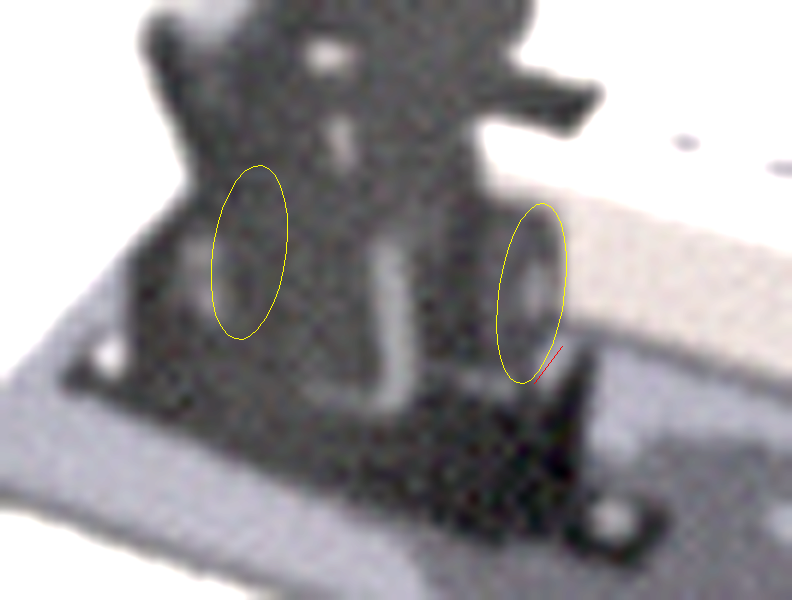

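>>> {"op": "apply_moves", "data": {
  "increments": [
    [20,[-0.02,0.1,0],[0,0,0]],
    [20,[-0.02,0.1,0],[0,0,0]],
    [20,[-0.03,0.15,-0.22],[0.028,0.006,0]],
    [20,[-0.04,0.2,-0.44],[0.057,0.012,0]],
    [20,[-0.05,0.245,-0.65],[0.086,0.017,0]],
    [20,[-0.05,0.245,-0.65],[0.086,0.017,0]],
    [20,[-0.05,0.245,-0.65],[0.086,0.017,0]]
  ]
}}

```text
clock: 12.15
eef_pos: [0.5483, -0.0572, 0.0279]
tcp_rot: [0.035, 0.633, 0.773, -0.027]
ft_force: [2.3, -7.4, 4.5]
finger_gap: 0.0325
grasp_force: 60.4
```

```bash
python3 st.py
```

```text
t 12.15 mid cradle mm [0.46 3.76] z-floor 23.281119322339784 tilt deg 5.108331894052767 yaw 0.19769105874234907 F xyz' [ 0.81 -7.7 ] 4.511672759690729 M [-1.38 -0.28 -0.02] gap 0.032481281608109654
```

>>> {"op": "apply_moves", "data": {
  "increments": [
    [20,[-0.01,0.05,-0.2],[0.029,0.006,0]],
    [20,[-0.02,0.09,-0.38],[0.058,0.012,0]],
    [20,[-0.03,0.137,-0.56],[0.087,0.018,0]],
    [20,[-0.03,0.137,-0.56],[0.087,0.018,0]],
    [20,[-0.03,0.137,-0.56],[0.087,0.018,0]]
  ]
}}

```text
clock: 12.65
eef_pos: [0.5481, -0.0563, 0.0222]
tcp_rot: [0.001, 0.634, 0.773, 0.0]
ft_force: [2.7, -8.9, 4.9]
finger_gap: 0.0322
grasp_force: 60.5
```

```bash
python3 st.py
```

```text
t 12.65 mid cradle mm [0.45 3.22] z-floor 17.686297181456922 tilt deg 0.04675557558954484 yaw 0.19747159826284597 F xyz' [ 0.9 -9.3] 4.88510015783247 M [-1.73 -0.3  -0.02] gap 0.032201652061156036
```

>>> {"op": "apply_moves", "data": {
  "increments": [
    [20,[0.02,-0.1,0],[0,0,0]],
    [20,[0.02,-0.1,-0.05],[0,0,0]],
    [20,[0.02,-0.1,-0.1],[0,0,0]],
    [20,[0.02,-0.1,-0.1],[0,0,0]]
  ]
}}

```text
clock: 13.05
eef_pos: [0.5482, -0.0565, 0.0216]
tcp_rot: [0.001, 0.633, 0.774, 0.0]
ft_force: [-0.1, -7.3, 10.5]
finger_gap: 0.0324
grasp_force: 61.2
```

```bash
python3 look.py pics/k2.png
```

```text
t 13.05 mid cradle mm [0.47 2.95] z-floor 17.09903411803792 tilt deg 0.04590323452553081 yaw 0.1987642544641636 F xyz' [-1.59 -7.08] 10.514410880010706 M [-1.48 -0.1   0.04] gap 0.03244734860897199
```

View pics/k2.png

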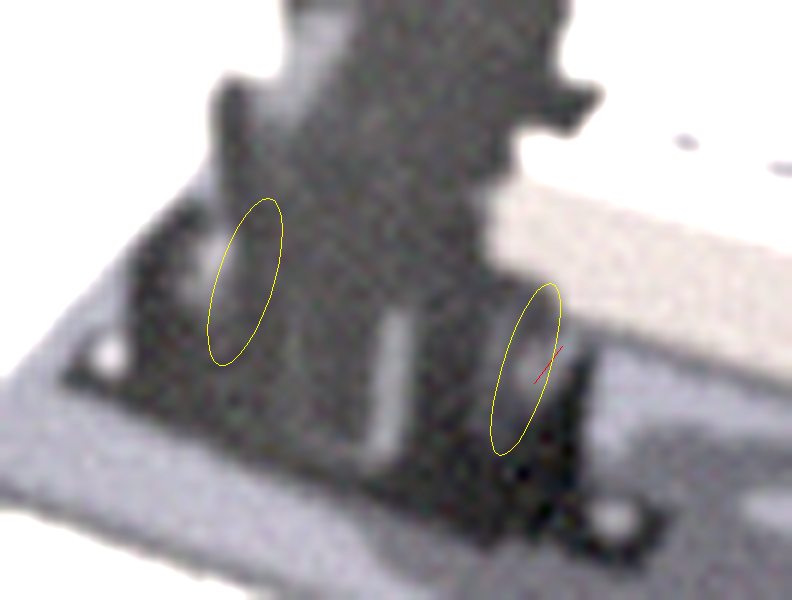

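>>> {"op": "apply_moves", "data": {
  "increments": [
    [20,[0.02,-0.1,0.03],[0,0,0]],
    [20,[0.04,-0.2,0.03],[0,0,0]],
    [20,[0.05,-0.25,0.03],[0,0,0]],
    [20,[0.05,-0.25,0.03],[0,0,0]],
    [20,[0.05,-0.25,0.03],[0,0,0]]
  ]
}}

```text
clock: 13.6
eef_pos: [0.5484, -0.0574, 0.0216]
tcp_rot: [-0.0, 0.633, 0.774, 0.001]
ft_force: [-0.8, -2.5, 8.9]
finger_gap: 0.0321
grasp_force: 60.8
```

```bash
python3 st.py
```

```text
t 13.6 mid cradle mm [0.45 2.05] z-floor 17.137591049809963 tilt deg -0.0498906515899605 yaw 0.20025923787693908 F xyz' [-1.31 -2.32] 8.937762587842514 M [-0.38  0.01 -0.13] gap 0.03213727395679744
```

>>> {"op": "apply_moves", "data": {
  "increments": [
    [20,[0.01,-0.05,0.03],[0,0,0]],
    [20,[0.02,-0.1,0.06],[0,0,0]],
    [20,[0.02,-0.1,0.08],[0,0,0]],
    [20,[0.02,-0.1,0.08],[0,0,0]]
  ]
}}

```text
clock: 14.0
eef_pos: [0.5485, -0.0587, 0.0218]
tcp_rot: [-0.0, 0.633, 0.774, 0.0]
ft_force: [2.4, -2.7, 2.6]
finger_gap: 0.0324
grasp_force: 60.3
```

```bash
python3 st.py
```

```text
t 14.0 mid cradle mm [0.31 0.76] z-floor 17.328138840954672 tilt deg -0.04520014908976449 yaw 0.20010311520794402 F xyz' [ 1.86 -3.11] 2.552791896163205 M [-0.54 -0.55 -0.07] gap 0.03238923417437562
```

>>> {"op": "apply_moves", "data": {
  "increments": [
    [45,[0.02,-0.1,0.08],[0,0,0]],
    [55,[0.02,-0.1,0.08],[0,0,0]],
    [60,[0.02,-0.1,0.08],[0,0,0]],
    [60,[0.02,-0.1,0.08],[0,0,0]],
    [60,[0.02,-0.1,0.08],[0,0,0]],
    [60,[0.02,-0.1,0.08],[0,0,0]]
  ]
}}

```text
clock: 14.6
eef_pos: [0.5479, -0.0596, 0.0224]
tcp_rot: [-0.001, 0.633, 0.774, 0.0]
ft_force: [-0.6, -0.2, 0.7]
finger_gap: 0.0513
grasp_force: 0.0
```

>>> {"op": "apply_moves", "data": {
  "increments": [
    [60,[0,0,1],[0,0,0]],
    [60,[0,0,3],[0,0,0]],
    [60,[0,0,6],[0,0,0]],
    [60,[0,0,9],[0,0,0]],
    [60,[0,3,12],[0,0,0]],
    [60,[-2,7,14],[0,0,0]],
    [60,[-4,11,15],[0,0,0]],
    [60,[-6,15,15],[0,0,0]],
    [60,[-8,19,15],[0,0,0]],
    [60,[-10,23,15],[0,0,0]],
    [60,[-10,27,15],[0,0,0]],
    [60,[-10,27,15],[0,0,0]]
  ]
}}

```text
clock: 15.8
eef_pos: [0.4474, 0.2163, 0.1733]
tcp_rot: [-0.001, 0.63, 0.777, 0.002]
ft_force: [-0.6, -0.9, 0.4]
finger_gap: 0.0508
grasp_force: 0.0
```

```bash
python3 - <<'E'
from h import *
np.set_printoptions(precision=4,suppress=True)
R2=np.array([[.98,-.199],[.199,.98]]);p=np.array([.5483,-.0595]);W=lambda x,y,z:[*(p+R2@[x,y]),z]
P={};ims=[]
for n in("scene","top"):
    c=r.camera(n)
    for l in("cell_center","cell_nub","lab_timer","vial","stapler"):
        ds=r.landmark_of(l,c);print(n,l,[(np.round(d["xy"],1).tolist(),round(d["p"],2)) for d in ds[:3]])
    print("exp",proj(c,W(0,0,.039)),proj(c,W(0,-.03,.039)))
    x0,y0=proj(c,W(0,0,.04)).round().astype(int)-[36,20]
    k=11;im=cv2.convertScaleAbs(cv2.resize(c["img"][y0:y0+27+0*1,x0:x0+72] if 0 else c["img"][y0+4:y0+31,x0:x0+72],None,fx=k,fy=k,interpolation=cv2.INTER_CUBIC),alpha=2)
    f=lambda Q:((proj(c,Q)+.5-[x0,y0+4])*k).round().astype(int)
    for s in(-.0285,.03): cv2.polylines(im,[np.array([f(W(.017*np.cos(t),s,.039+.017*np.sin(t))) for t in np.linspace(0,6.28,30)],np.int32)],True,(255,255,0),1)
    ims.append(im)
cv2.imwrite("pics/f1.png",np.vstack(ims)[:,:,::-1])
print(r.get_obs()["ft_force"],r.get_obs()["eef_pos"],r.get_obs()["clock"])
E
```

```text
scene cell_center [([302.4, 220.5], 0.86)]
scene cell_nub [([314.5, 223.2], 0.57), ([219.2, 167.1], 0.48)]
scene lab_timer [([179.2, 238.5], 0.61), ([302.5, 224.8], 0.58)]
scene vial [([269.7, 172.0], 0.58), ([298.2, 233.2], 0.49)]
scene stapler [([295.5, 310.9], 0.58)]
exp [299.8361 218.1542] [312.0536 221.958 ]
top cell_center [([302.5, 189.7], 0.63), ([152.1, 129.0], 0.57)]
top cell_nub [([314.9, 186.5], 0.83), ([158.4, 137.9], 0.69)]
top lab_timer [([206.7, 270.3], 0.74)]
top vial [([213.4, 122.6], 0.5)]
top stapler [([351.5, 282.3], 0.83)]
exp [299.8311 190.6692] [312.2002 189.1711]
[-0.2348  1.2567 -0.1184] [0.4481 0.2099 0.1725] 16.4
```

View pics/f1.png

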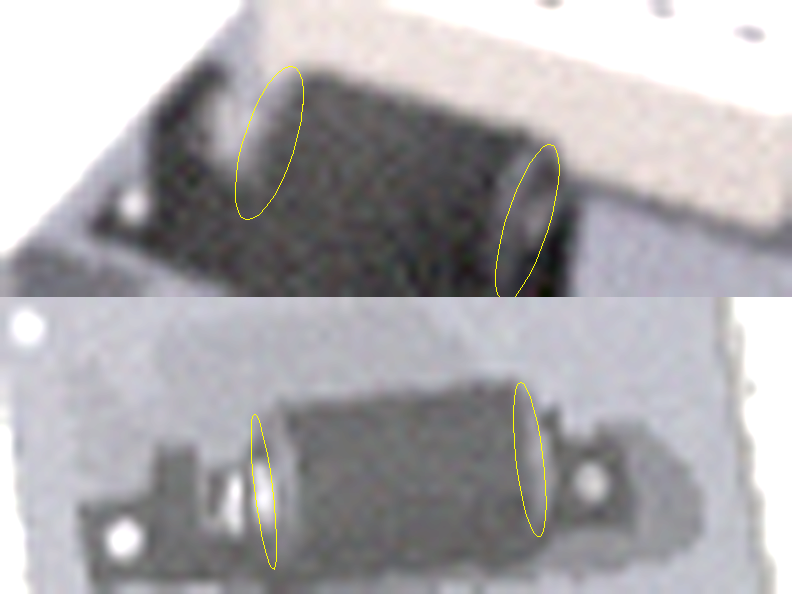

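The last view shows the cell level in the cradle: its nub end sits against the leaf at top (313,188), the spring is compressed near (284,195), and the bystanders have not moved.

```bash
python3 -c "
from bench import r
print(r.job_done())"
```

```text
the job is handed in; nothing more can be done
None
```

The cell is in the cradle, level between spring and wall in the last pictures, and the job is handed in at about 16.4 s; the vial, timer and stapler look undisturbed, and no verdict came back.

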